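# Square a pine board into the corner of a glue-up jig

### The arm

A 6-joint arm with a two-finger parallel gripper is mounted at the origin on the work surface. World frame = base frame: x ahead of the robot, y to its left, z up, the work surface at z = 0. Lengths are in m, angles in rad, forces in N, time in s.
With the tool pointing down it reaches from about 0.35 to 0.975 m from the base axis. Payload 17.4 kg.
Tool frame: the origin (TCP) lies midway between the tips of the shut fingers; the grasp point (between the pads) lies 19 mm behind it (robot.pinch_z is the distance from the TCP to the grasp point, in m); z points along the fingers, y is the line along which they close (so a half turn about z gives the same grasp; the last joint's range is limited). The gripper opens to 85 mm and grips with 20 to 120 N. Pads are 22 mm wide; open, the fingers measure 114 mm over their backs; the gripper's body (76 mm by 85 mm) begins 54 mm behind the grasp point. The pads swing forward as they close: fully open they stand 13 mm farther back than shut.
Start: joints at [-0.038, 0.116, 1.442, -0, 1.584, -0.038], TCP at [0.675, -0, 0.231] pointing down, gripper open.
Joint ranges: [-2.83, 2.83], [-0.83, 2.19], [0.07, 2.5], [-1.14, 4.28], [0.01, 3], [-2.97, 2.97]. Speed limits (rad/s): [1.89, 1.89, 2.22, 3.14, 3.14, 3.14].

### API

Orientations are given as a unit quaternion [w, x, y, z].
In Python, from cell import robot, viewer gives the robot as it stands. The module is installed in compiled form; this text tells all that it offers.
- The arm moves only by the tool step_arm, never from a script. Its argument "targets" is a list that holds one entry, the list of rows, each a list of 6 numbers: the shift along the tool's x, y, z as a fraction of full scale, then the turn, a rotation vector about the tool's x, y, z as a fraction of full scale. In form: [[[dx, dy, dz, rx, ry, rz], ...]]. A call has 1 to 12 rows; each row shifts and turns the commanded pose from where the row before left it, along the tool's axes as they then stand; what a row does not reach is not made up. Full scale, the value 1, is 0.02 m for a shift and 8 degrees for a turn. A row lasts 1/10 s, in which the tool goes at most 50 mm and 8.59 degrees, less where a joint would pass 70% of its speed; a pose out of reach is approached as far as the arm can. A call with a number of a shift or a turn outside -1 to 1 is refused whole. A call with a gripper value outside its range is refused whole. "hand" is the opening, from -1 (shut) to 1 (fully open), set as the call begins (left out, the last holds). The fingers move at their own pace and stop on an object; the grip force is fixed at half the most. Time passes only in rows, so rows that do not move let the fingers close. It gives the time, the measured TCP pose, the force, the opening and the grip force at its end, in the units of the state.
- robot.get_obs(): the state, without advancing time (a new reading comes with each control period).
- viewer.grab_frame(name): name is "scene" or "side" or "wrist"; returns the picture (400x640x3 uint8, red, green, blue); there is no depth.
- viewer.get_calibration(name): a dict with "K" (3x3 intrinsics, pixels), "R" (3x3) and "t" (3): a world point X has camera coordinates R X + t; the wrist camera has in their place "hand_eye" (4x4, takes a point from camera to tool coordinates, whose origin is the TCP and whose axes are the flange's). Camera axes: x right, y down, z forward; pixel columns grow to the right and rows downward; lengths in m; the calibration is good to about 2 mm. A picture is of the moment at which its call begins: read the wrist's pose just before it. get_calibration takes no time and is no camera call.
- robot.sign_off(): hands the job in; it is judged then, once.
The state is a dict: "time_s": time; "qpos": joint angles; "joint_velocities": joint speeds; "effort": joint torques, N m; "ee_pos": TCP position; "orientation": TCP orientation; "force": force on the tool from outside, world axes, zero at the start; "torque": the same for the moment, N m; "finger_gap": finger opening in m; "gripper_force": force on a finger pad.
Only numpy, scipy, OpenCV 4.12 (cv2) and the standard library are available. Lean on these libraries where they do the work, as an engineer would, in place of code of your own. Each camera call takes 0.05 s, during which the arm holds its last target. There are 200 camera calls.

### The job

Push the loose pine board along the bench with your fingers until its long edge lies flush against the aluminium fence and its end is up against the red stop block, square in that corner, and leave it there. Only push it: do not pick it up or tip it, keep it flat on the bench, and leave the mallet, the spray can and the box of screws where they are.

Things in the scene. Friction and masses are not known exactly. Their poses are not given: they have to be found in the camera images.
- board: loose pine board, pale wood with two small dark knots on top, 110 (its x) by 180 (its y, the long way) by 28 mm thick (z), about 0.28 kg, lying flat on the bench. Origin: centre of its underside. It starts a few centimetres on the robot's side of the fence, up to about 0.3 rad out of line with it, its long (y) axis roughly along the fence. Too wide to grip from above; it slides when pushed
- fence: straight aluminium-bar fence screwed to the bench (it cannot move), 45 mm thick, 490 mm long, 40 mm high. Origin: on the bench, at the middle of the foot of the working face that looks towards the robot; y runs along the fence, x points through it away from the robot, so the working face is the plane x = 0 and the fence body fills x = 0 to 45 mm
- red_stop: red-painted end block screwed to the bench against the fence's working face, near one end of it: left or right, it differs from run to run. 60 mm along the fence's x (out from the fence), 40 mm along the fence's y, 40 mm high. Origin: centre of its underside, 20 mm from the face that the board's end must meet; axes parallel to the fence's
- grey_stop: grey-painted end block of the same size, fixed near the other end of the fence; not the one to use. The clear length of fence between the two blocks is 400 mm. Origin and axes as for the red one
- mallet: white-headed mallet lying on the bench behind the fence, head 60 mm in diameter and 100 mm long, wooden handle 24 mm thick and 240 mm long towards its -x. Origin: on the bench under the middle of the head. Leave alone
- spray_can: spray can with an orange band, standing upright well to the left of the jig, 64 mm in diameter, 190 mm tall. Origin: centre of its underside. Leave alone
- screw_box: small cardboard box of screws with a green band, 90 by 65 by 50 mm, well to the right of the jig. Origin: centre of its underside. Leave alone
Mind the look-alikes: they are no part of the job. Leave any blue or pink look-alike of the board alone.

How it is judged:
By the outcome, as a careful person would: the job done as asked, in the order asked, and still so for the second after the job is handed in, with the robot touching nothing.
It also fails if it takes over 48 s, if anything falls off the work surface, if the arm or the gripper's body presses on something with over 40 N, if the wrist force passes 120 N, or if a joint passes its speed limit or range.

## Working session

There is one attempt and no reset: what is moved stays moved. The work goes in short steps, Python scripts to look and compute and a tool call to move; the robot and the scene stay as the last step left them, time stands still between calls to the robot, and variables do not carry over. Pictures are saved under pics/ and viewed, at most 10 in all, crops included, and the job is handed in when it is done.

Besides the shell and the picture viewer there is one more tool, called after "Request:" as name([rows], argument=value, ...), one row to a line, values as JSON. step_arm: Moves the arm, as the interface text tells. Its arguments: {"type":"object","properties":{"targets":{"type":"array"},"hand":{"type":"number"}},"required":["targets"]}

```bash
mkdir -p pics
python3 - <<'E'
from cell import robot, viewer
import cv2, numpy as np
o=robot.get_obs(); print(o['time_s'],o['ee_pos'],o['orientation'],o['force'])
for n in ['scene','side']:
    f=viewer.grab_frame(n); cv2.imwrite(f'pics/{n}0.png',f[:,:,::-1])
    c=viewer.get_calibration(n); print(n,{k:np.round(v,4).tolist() for k,v in c.items()})
print(np.round(viewer.get_calibration('wrist')['hand_eye'],4).tolist())
E
```

```text
0.0 [6.74815423e-01 1.38892091e-05 2.30559263e-01] [-4.34134849e-04  7.07100806e-01  7.07112517e-01 -3.87999658e-04] [ 0.21240627  0.03490058 -0.01455875]
scene {'K': [[392.6098, 0.0, 321.1129], [0.0, 392.6098, 195.1907], [0.0, 0.0, 1.0]], 'R': [[-0.8276, 0.5613, -0.0073], [0.3939, 0.5715, -0.7199], [-0.3999, -0.5986, -0.6941]], 't': [0.4463, -0.2017, 1.4466]}
side {'K': [[407.6016, 0.0, 320.3056], [0.0, 407.6016, 192.3448], [0.0, 0.0, 1.0]], 'R': [[0.9602, -0.2791, -0.012], [-0.1471, -0.4686, -0.8711], [0.2375, 0.8381, -0.491]], 't': [-0.5345, 0.1351, 0.9029]}
[[0.0006, -0.9452, -0.3266, 0.0851], [1.0, 0.0006, 0.0003, -0.0002], [-0.0001, -0.3266, 0.9452, -0.1421], [0.0, 0.0, 0.0, 1.0]]
```

View pics/scene0.png

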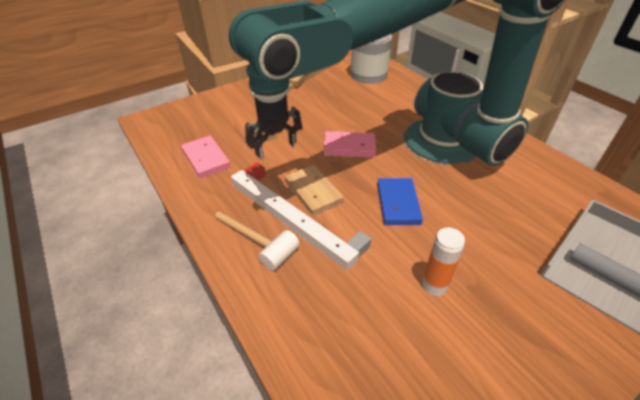

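View pics/side0.png

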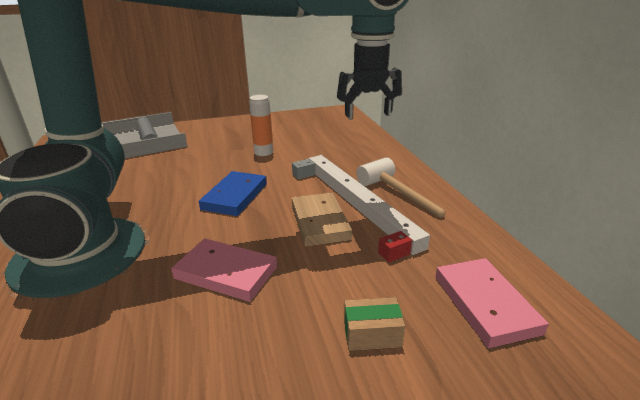

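The scene view shows the pale board at (313,190), the fence from (240,178) to (352,258), the red stop at (256,171) and the grey stop at (360,243). There are look-alikes: blue at (400,200), and pink at (205,155) and (350,145). Only the one at (313,190) is pale pine with two dark knots and lies next to the fence. The side view shows it at (322,220), with the red stop at (397,246). Next I'll take an enlarged crop to confirm it, plus a wrist picture.

Run:
```python
from cell import robot, viewer
import cv2, numpy as np
a=cv2.imread('pics/side0.png')[140:270,270:450]; a=cv2.resize(a,None,fx=3,fy=3,interpolation=cv2.INTER_CUBIC)
b=cv2.imread('pics/scene0.png')[150:270,220:380]; b=cv2.resize(b,None,fx=1.6,fy=1.6)
c=np.zeros((390,540+256,3),np.uint8); c[:,:540]=a; c[:192,540:]=b; cv2.imwrite('pics/crop.png',c)
o=robot.get_obs(); print(o['ee_pos'],o['orientation'])
cv2.imwrite('pics/wrist0.png',viewer.grab_frame('wrist')[:,:,::-1])
c=viewer.get_calibration('wrist'); print(c['K'])
```

```text
[ 6.74826785e-01 -1.39781311e-05  2.30638136e-01] [-3.83205246e-04  7.07123147e-01  7.07090224e-01 -3.53030888e-04]
[[312.33195663   0.         316.14644761]
 [  0.         312.33195663 199.53989523]
 [  0.           0.           1.        ]]
```

View pics/crop.png

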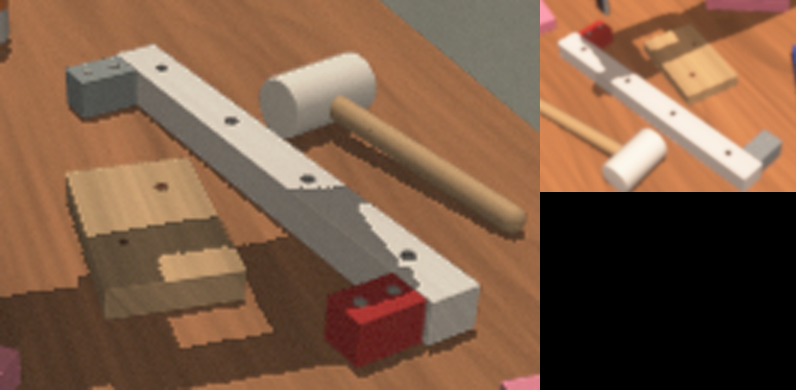

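View pics/wrist0.png

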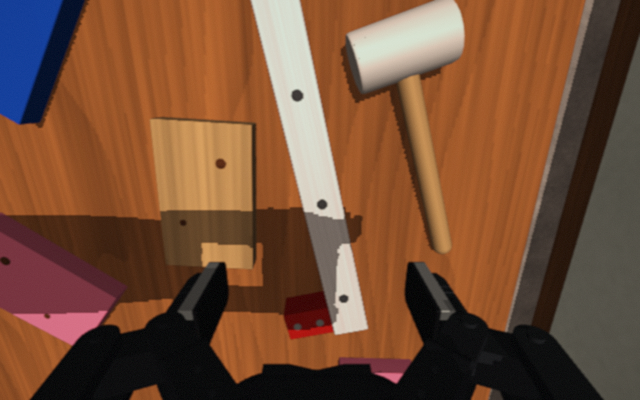

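The crop confirms the pale pine board with two dark knots, with the red stop at the fence's near-right end. The wrist view shows board corners at about (151,118), (255,123), (252,268) and (166,264). The fence's working-face top edge runs from (252,0) to (333,334), and the red stop spans (285–333, 290–338).

```bash
cat > h.py <<'E'
import numpy as np
from scipy.spatial.transform import Rotation as Ro
from cell import robot, viewer
def ray(name,pos,q,px,z):
    c=viewer.get_calibration(name); d=np.linalg.inv(c['K'])@np.array([px[0],px[1],1.])
    if name=='wrist':
        T=c['hand_eye']; R=Ro.from_quat([q[1],q[2],q[3],q[0]]).as_matrix()
        o=R@T[:3,3]+pos; d=R@T[:3,:3]@d
    else: o=-c['R'].T@c['t']; d=c['R'].T@d
    return o+d*(z-o[2])/d[2]
E
python3 - <<'E'
from h import *
p=[.67482,0,.23064];q=[-.00038,.70712,.70709,-.00035]
def s(n,l,z):
    for x in l: print(n,x,np.round(ray('wrist',p,q,x,z)[:2],4))
s('board',[(151,118),(252,124),(253,268),(167,265)],.028)
s('fence robotside top',[(252,0),(333,334)],.04); s('fence back top',[(300,0),(367,329)],.04)
s('red top z.04',[(285,295),(331,291),(285,310),(288,322),(291,339),(333,334)],.04)
s('knot red',[(297,326),(320,323)],.04)
import cv2
im=cv2.imread('pics/wrist0.png'); cv2.imwrite('pics/red.png',cv2.resize(im[240:360,140:400],None,fx=3,fy=3,interpolation=cv2.INTER_CUBIC))
E
```

```text
board (151, 118) [0.4975 0.0583]
board (252, 124) [0.6053 0.0521]
board (253, 268) [ 0.5948 -0.1256]
board (167, 265) [ 0.4867 -0.1214]
fence robotside top (252, 0) [0.6152 0.1651]
fence robotside top (333, 334) [ 0.6969 -0.2182]
fence back top (300, 0) [0.6595 0.1651]
fence back top (367, 329) [ 0.7415 -0.2099]
red top z.04 (285, 295) [ 0.6353 -0.1572]
red top z.04 (331, 291) [ 0.6932 -0.1511]
red top z.04 (285, 310) [ 0.6346 -0.1799]
red top z.04 (288, 322) [ 0.6379 -0.1988]
red top z.04 (291, 339) [ 0.6411 -0.2265]
red top z.04 (333, 334) [ 0.6969 -0.2182]
knot red (297, 326) [ 0.6495 -0.2052]
knot red (320, 323) [ 0.6796 -0.2003]
```

View pics/red.png

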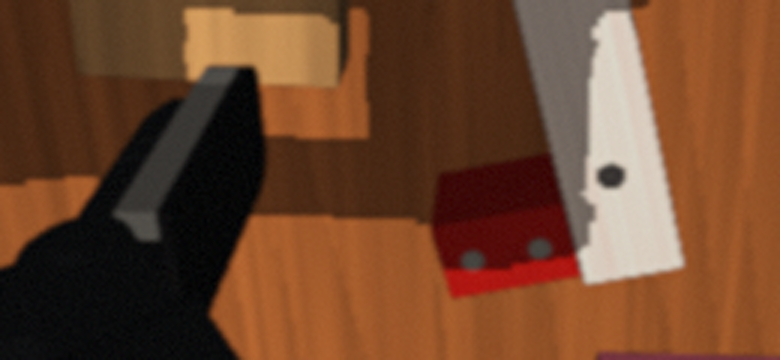

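Request:
step_arm([
  [[-0.2, -0.96, 0, 0, 0, 0], [-0.2, -0.96, 0, 0, 0, 0], [-0.2, -0.96, 0, 0, 0, 0], [-0.2, -0.96, 0, 0, 0, 0], [-0.2, -0.96, 0, 0, 0, 0], [-0.2, -0.96, 0, 0, 0, 0], [-0.2, -0.96, 0, 0, 0, 0], [-0.2, -0.96, 0, 0, 0, 0], [-0.2, -0.96, 0, 0, 0, 0], [-0.2, -0.96, 0, 0, 0, 0], [-0.2, -0.96, 0, 0, 0, 0], [-0.2, -0.96, 0, 0, 0, 0]],
], hand=1)

```text
time_s: 1.35
ee_pos: [0.4437, -0.0481, 0.2311]
orientation: [-0.0, 0.707, 0.707, -0.0]
force: [1.0, -1.3, 0.4]
finger_gap: 0.0855
gripper_force: 0.0
```

Request:
step_arm([
  [[0, 0, 0.8, 0, 0, 0.975], [0, 0, 0.8, 0, 0, 0.975], [0, 0, 0.8, 0, 0, 0.975], [0, 0, 0.8, 0, 0, 0.975], [0, 0, 0.8, 0, 0, 0.975], [0, 0, 0.8, 0, 0, 0.975], [0, 0, 0.8, 0, 0, 0.975], [0, 0, 0.8, 0, 0, 0.975], [0, 0, 0.8, 0, 0, 0.975], [0, 0, 0.8, 0, 0, 0.975], [0, 0, 0, 0, 0, 0], [0, 0, 0, 0, 0, 0]],
])

```text
time_s: 2.55
ee_pos: [0.4446, -0.048, 0.0716]
orientation: [-0.0, 0.994, 0.107, -0.0]
force: [0.4, 0.4, 0.4]
finger_gap: 0.0859
gripper_force: 0.0
```

Run:
```python
from h import *
import cv2
cv2.imwrite('pics/w1.png',viewer.grab_frame('wrist')[:,:,::-1])
```

```text
(no output)
```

View pics/w1.png

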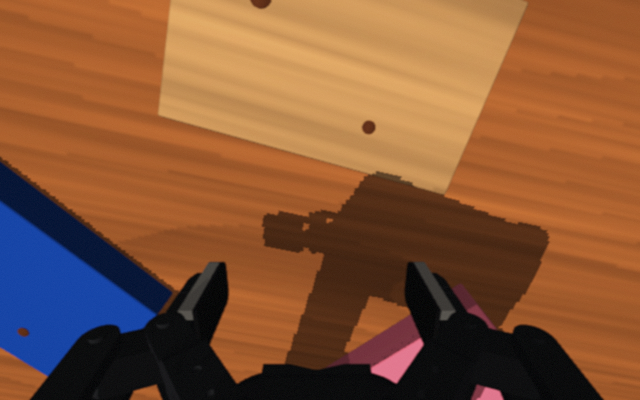

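The wrist view shows the board's near edge from (158,115) to (445,192). The blue corner is near (178,295) and the pink corner near (462,288), both close to the fingers. I'll work out the clearances.

Run:
```python
from h import *
o=robot.get_obs();p,q=o['ee_pos'],o['orientation']
n=np.array([.978,.2085]);t=np.array([-.2085,.978])
print('tcp',n@p[:2],t@p[:2])
for k,x,z in [('b',(158,115),.028),('b',(445,192),.028),('blue foot',(180,295),0),('blue top',(160,315),.028),('pink top',(462,288),.028),('pink top2',(360,355),.028),('pink foot',(495,325),.0),('tipL',(215,264),p[2]+.013),('tipR',(420,264),p[2]+.013)]:
    w=ray('wrist',p,q,x,z)[:2]; print(k,np.round(w,4),'n,t',np.round([n@w,t@w],4))
```

```text
tcp 0.42508444660940153 -0.13977934426831334
b [0.4953 0.0571] n,t [ 0.4963 -0.0475]
b [ 0.4863 -0.1208] n,t [ 0.4504 -0.2195]
blue foot [0.3512 0.0454] n,t [ 0.353  -0.0288]
blue top [0.3539 0.0485] n,t [ 0.3562 -0.0263]
pink top [ 0.422  -0.1566] n,t [ 0.3801 -0.2412]
pink top2 [ 0.3489 -0.1024] n,t [ 0.3199 -0.1729]
pink foot [ 0.3776 -0.2161] n,t [ 0.3242 -0.2901]
tipL [0.442  0.0008] n,t [ 0.4325 -0.0914]
tipR [ 0.4626 -0.0935] n,t [ 0.4329 -0.1879]
```

Request:
step_arm([
  [[0, 0, 0.6, 0, 0, 0], [0, 0, 0.6, 0, 0, 0], [0, 0, 0.6, 0, 0, 0], [0, 0, 0.6, 0, 0, 0], [0, 0, 0.6, 0, 0, 0], [0, 0, 0.6, 0, 0, 0], [0, 0, 0, 0, 0, 0]],
])

```text
time_s: 3.3
ee_pos: [0.4436, -0.0479, -0.0027]
orientation: [-0.0, 0.995, 0.105, -0.001]
force: [-0.4, 0.3, 1.0]
finger_gap: 0.0852
gripper_force: 0.0
```

Request:
step_arm([
  [[0.25, 0, 0, 0, 0, 0], [0.25, 0, 0, 0, 0, 0], [0.25, 0, 0, 0, 0, 0], [0.25, 0, 0, 0, 0, 0], [0.25, 0, 0, 0, 0, 0], [0.25, 0, 0, 0, 0, 0], [0.25, 0, 0, 0, 0, 0], [0.25, 0, 0, 0, 0, 0]],
])

```text
time_s: 4.1
ee_pos: [0.4841, -0.0396, -0.0007]
orientation: [0.0, 0.995, 0.105, -0.0]
force: [-2.1, -1.1, 1.7]
finger_gap: 0.0851
gripper_force: 0.9
```

Request:
step_arm([
  [[0.25, 0, 0, 0, 0, 0], [0.25, 0, 0, 0, 0, 0], [0.25, 0, 0, 0, 0, 0], [0.25, 0, 0, 0, 0, 0], [0.25, 0, 0, 0, 0, 0], [0.25, 0, 0, 0, 0, 0], [0.2, 0, 0, 0, 0, 0]],
])

```text
time_s: 4.8
ee_pos: [0.5174, -0.0325, -0.0007]
orientation: [-0.0, 0.995, 0.105, 0.0]
force: [-2.5, -2.0, 0.9]
finger_gap: 0.0853
gripper_force: 1.1
```

Request:
step_arm([
  [[0.15, 0, 0, 0, 0, 0], [0.15, 0, 0, 0, 0, 0], [0.15, 0, 0, 0, 0, 0], [0.1, 0, 0, 0, 0, 0], [0, 0, 0, 0, 0, 0]],
])

```text
time_s: 5.3
ee_pos: [0.528, -0.0302, -0.0007]
orientation: [-0.0, 0.995, 0.105, 0.0]
force: [-0.7, -0.3, -0.4]
finger_gap: 0.0855
gripper_force: 0.0
```

Request:
step_arm([
  [[0.1, 0, 0, 0, 0, 0], [0, 0, 0, 0, 0, 0]],
])

```text
time_s: 5.5
ee_pos: [0.5299, -0.0299, -0.0007]
orientation: [-0.0, 0.995, 0.105, 0.0]
force: [-0.6, 0.9, 0.4]
finger_gap: 0.0854
gripper_force: 0.0
```

Request:
step_arm([
  [[0.1, 0, 0, 0, 0, 0], [0, 0, 0, 0, 0, 0]],
])

```text
time_s: 5.7
ee_pos: [0.5316, -0.0296, -0.0007]
orientation: [0.0, 0.995, 0.105, -0.0]
force: [-3.4, -1.2, 0.6]
finger_gap: 0.0854
gripper_force: 1.3
```

Request:
step_arm([
  [[0.1, 0, 0, 0, 0, 0], [0, 0, 0, 0, 0, 0]],
])

```text
time_s: 5.9
ee_pos: [0.532, -0.0297, -0.0009]
orientation: [0.0, 0.994, 0.105, -0.002]
force: [-20.3, -8.7, 13.0]
finger_gap: 0.0854
gripper_force: 11.1
```

Run:
```python
from h import *
import cv2
cv2.imwrite('pics/w2.png',viewer.grab_frame('wrist')[:,:,::-1])
```

```text
(no output)
```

View pics/w2.png

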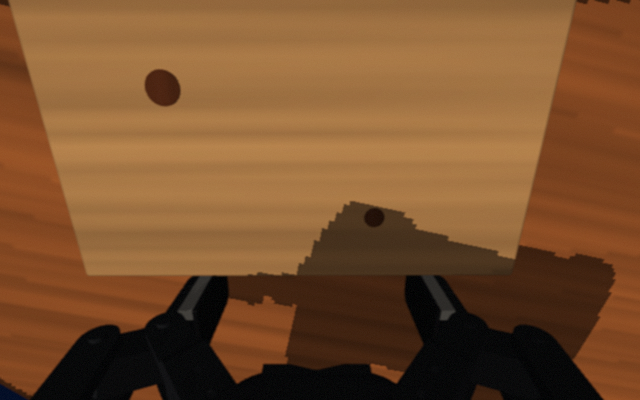

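The board's near edge runs (87,274)–(517,274), parallel to the gripper, and the force shows it is seated against the fence. Now back off, and work out where its grey-side end is.

Request:
step_arm([
  [[-0.2, 0, 0, 0, 0, 0], [-0.5, 0, 0, 0, 0, 0], [-0.5, 0, 0, 0, 0, 0], [0, 0, -0.8, 0, 0, 0], [0, 0, -0.8, 0, 0, 0], [0, 0, -0.8, 0, 0, 0], [0, 0, -0.8, 0, 0, 0], [0, 0, -0.8, 0, 0, 0], [0, 0, -0.8, 0, 0, 0], [0, 0, -0.8, 0, 0, 0], [0, 0, 0, 0, 0, 0]],
])

```text
time_s: 7.05
ee_pos: [0.5111, -0.0342, 0.114]
orientation: [0.0, 0.995, 0.105, 0.002]
force: [0.6, 0.1, 0.3]
finger_gap: 0.0852
gripper_force: 0.0
```

Run:
```python
from h import *
import cv2
n=np.array([.978,.2085]);t=np.array([-.2085,.978])
p=[.532,-.0297,-.0009];q=[0,.9945,.105,0]
for x in [(87,274),(517,274)]:
    w=ray('wrist',p,q,x,.028)[:2]; print(np.round([n@w,t@w],4))
o=robot.get_obs();p,q=o['ee_pos'],o['orientation'];print(p,q,'nt',n@p[:2],t@p[:2])
cv2.imwrite('pics/w3.png',viewer.grab_frame('wrist')[:,:,::-1])
```

```text
[ 0.5263 -0.0434]
[ 0.5265 -0.2232]
[ 0.51111904 -0.03419089  0.11398165] [3.47140284e-04 9.94521167e-01 1.04522759e-01 1.58764306e-03] nt 0.4927456194488192 -0.14000701461714588
```

View pics/w3.png

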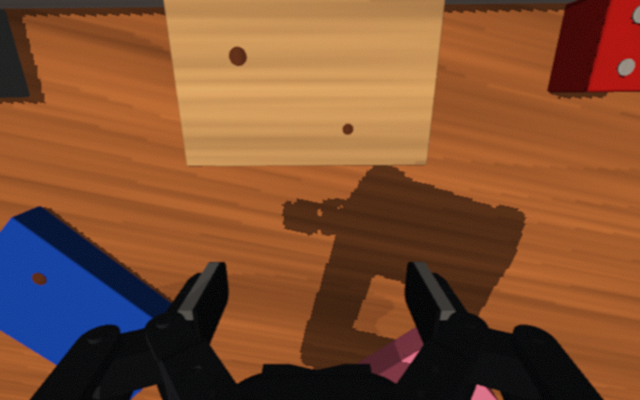

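The board sits against the fence (top edge of the picture), with its red-side end at (430,165) and the red block at (550–640, 0–92), about 94 mm away. Next I'll go round to the grey-side end.

Request:
step_arm([
  [[0.57, -0.914, 0, 0, 0, 0], [0.57, -0.914, 0, 0, 0, 0], [0.57, -0.914, 0, 0, 0, 0], [0.57, -0.914, 0, 0, 0, 0], [0.57, -0.914, 0, 0, 0, 0], [0.57, -0.914, 0, 0, 0, 0], [0.57, -0.914, 0, 0, 0, 0], [0, 0, 0, 0, 0, 0]],
], hand=0.18)

```text
time_s: 7.9
ee_pos: [0.5616, 0.1094, 0.1101]
orientation: [-0.0, 0.994, 0.105, -0.001]
force: [0.2, -0.1, -0.0]
finger_gap: 0.0502
gripper_force: 0.0
```

Request:
step_arm([
  [[0, 0, 0, 0, 0, -0.9375], [0, 0, 0, 0, 0, -0.9375], [0, 0, 0, 0, 0, -0.9375], [0, 0, 0, 0, 0, -0.9375], [0, 0, 0, 0, 0, -0.9375], [0, 0, 0, 0, 0, -0.9375], [0, 0, 0, 0, 0, -0.9375], [0, 0, 0, 0, 0, -0.9375], [0, 0, 0, 0, 0, -0.9375], [0, 0, 0, 0, 0, -0.9375], [0, 0, 0, 0, 0, -0.9375], [0, 0, 0, 0, 0, -0.9375]],
])

```text
time_s: 9.1
ee_pos: [0.5611, 0.107, 0.1105]
orientation: [-0.0, 0.627, 0.779, -0.0]
force: [-0.4, 0.1, -0.2]
finger_gap: 0.0503
gripper_force: 0.0
```

Request:
step_arm([
  [[0, 0, 0.7, 0, 0, 0], [0, 0, 0.7, 0, 0, 0], [0, 0, 0.7, 0, 0, 0], [0, 0, 0, 0, 0, 0]],
])

```text
time_s: 9.5
ee_pos: [0.5602, 0.1074, 0.066]
orientation: [-0.001, 0.63, 0.777, -0.002]
force: [-0.6, 0.2, -0.8]
finger_gap: 0.0503
gripper_force: 0.0
```

Run:
```python
from h import *
n=np.array([.978,.2085]);t=np.array([-.2085,.978])
o=robot.get_obs();p,q=o['ee_pos'],o['orientation'];R=Ro.from_quat([q[1],q[2],q[3],q[0]]).as_matrix()
print(p,'nt',n@p[:2],t@p[:2],'x',R[:,0],'y',R[:,1],o['finger_gap'])
```

```text
[0.56017094 0.10736133 0.06603222] nt 0.5702320146800695 -0.011796258467056009 x [-2.05972425e-01  9.78557766e-01  2.41052574e-04] y [ 0.97854858  0.20597155 -0.00428926] 0.05032955724866098
```

Request:
step_arm([
  [[0, 0, 0.6, 0, 0, 0], [0, 0, 0.6, 0, 0, 0], [0, 0, 0.6, 0, 0, 0], [0, 0, 0.6, 0, 0, 0], [0, 0, 0.6, 0, 0, 0], [0, 0, 0, 0, 0, 0]],
])

```text
time_s: 10.1
ee_pos: [0.5607, 0.1076, 0.0072]
orientation: [-0.001, 0.629, 0.777, -0.001]
force: [-0.1, -0.1, -0.5]
finger_gap: 0.0504
gripper_force: 0.0
```

Request:
step_arm([
  [[-0.3, 0, 0, 0, 0, 0], [-0.3, 0, 0, 0, 0, 0], [-0.3, 0, 0, 0, 0, 0], [-0.3, 0, 0, 0, 0, 0], [-0.3, 0, 0, 0, 0, 0], [-0.3, 0, 0, 0, 0, 0]],
])

```text
time_s: 10.7
ee_pos: [0.5694, 0.0721, 0.0097]
orientation: [0.0, 0.629, 0.777, 0.0]
force: [-1.2, 3.4, 2.4]
finger_gap: 0.0502
gripper_force: 1.5
```

Request:
step_arm([
  [[-0.3, 0, 0, 0, 0, 0], [-0.3, 0, 0, 0, 0, 0], [-0.3, 0, 0, 0, 0, 0], [-0.3, 0, 0, 0, 0, 0], [-0.3, 0, 0, 0, 0, 0], [-0.3, 0, 0, 0, 0, 0], [-0.3, 0, 0, 0, 0, 0]],
])

```text
time_s: 11.4
ee_pos: [0.5779, 0.0309, 0.0093]
orientation: [-0.0, 0.629, 0.777, 0.0]
force: [-0.5, 3.4, 3.1]
finger_gap: 0.0505
gripper_force: 1.6
```

Request:
step_arm([
  [[-0.25, 0, 0, 0, 0, 0], [-0.25, 0, 0, 0, 0, 0], [-0.2, 0, 0, 0, 0, 0], [-0.2, 0, 0, 0, 0, 0], [-0.15, 0, 0, 0, 0, 0], [0, 0, 0, 0, 0, 0]],
])

```text
time_s: 12.0
ee_pos: [0.5822, 0.0103, 0.0091]
orientation: [0.0, 0.629, 0.777, -0.0]
force: [-0.2, 0.7, 0.1]
finger_gap: 0.0505
gripper_force: 0.0
```

Request:
step_arm([
  [[-0.2, 0, 0, 0, 0, 0], [-0.15, 0, 0, 0, 0, 0], [-0.15, 0, 0, 0, 0, 0], [0, 0, 0, 0, 0, 0]],
])

```text
time_s: 12.4
ee_pos: [0.5843, 0.0006, 0.0092]
orientation: [0.0, 0.629, 0.777, -0.0]
force: [0.3, 0.1, -0.8]
finger_gap: 0.0504
gripper_force: 0.0
```

Request:
step_arm([
  [[-0.1, 0, 0, 0, 0, 0], [0, 0, 0, 0, 0, 0]],
])

```text
time_s: 12.6
ee_pos: [0.5847, -0.0011, 0.0093]
orientation: [0.0, 0.629, 0.777, -0.0]
force: [-0.4, -0.1, 0.5]
finger_gap: 0.0503
gripper_force: 0.0
```

Request:
step_arm([
  [[-0.1, 0, 0, 0, 0, 0], [0, 0, 0, 0, 0, 0]],
])

```text
time_s: 12.8
ee_pos: [0.5851, -0.003, 0.0093]
orientation: [0.0, 0.629, 0.777, -0.0]
force: [-1.2, 0.3, -0.3]
finger_gap: 0.0502
gripper_force: 0.0
```

Request:
step_arm([
  [[-0.1, 0, 0, 0, 0, 0], [0, 0, 0, 0, 0, 0]],
])

```text
time_s: 13.0
ee_pos: [0.5854, -0.0047, 0.0093]
orientation: [-0.0, 0.629, 0.777, 0.0]
force: [-1.2, 3.5, -0.2]
finger_gap: 0.0501
gripper_force: 1.6
```

Request:
step_arm([
  [[-0.08, 0, 0, 0, 0, 0], [0, 0, 0, 0, 0, 0]],
])

```text
time_s: 13.2
ee_pos: [0.5854, -0.0049, 0.0093]
orientation: [-0.001, 0.629, 0.777, 0.001]
force: [-5.4, 16.0, 4.6]
finger_gap: 0.0505
gripper_force: 8.2
```

Seated against the stop (16 N reaction). Next I'll back off, go round to the long side and give it a last light nudge towards the fence.

Request:
step_arm([
  [[0.2, 0, 0, 0, 0, 0], [0.5, 0, 0, 0, 0, 0], [0, 0, -0.8, 0, 0, 0], [0, 0, -0.8, 0, 0, 0], [0, 0, -0.8, 0, 0, 0], [0, 0, -0.8, 0, 0, 0], [0, 0, -0.8, 0, 0, 0], [0, 0, -0.8, 0, 0, 0], [0, 0, -0.8, 0, 0, 0], [0, 0, 0, 0, 0, 0]],
])

```text
time_s: 14.2
ee_pos: [0.5839, 0.0073, 0.1242]
orientation: [0.001, 0.629, 0.777, 0.001]
force: [-0.3, 0.5, -0.6]
finger_gap: 0.0501
gripper_force: 0.0
```

Request:
step_arm([
  [[-0.95, -0.64, 0, 0, 0, 0], [-0.95, -0.64, 0, 0, 0, 0], [-0.95, -0.64, 0, 0, 0, 0], [-0.95, -0.64, 0, 0, 0, 0], [-0.95, -0.64, 0, 0, 0, 0], [-0.95, -0.64, 0, 0, 0, 0], [0, 0, 0, 0, 0, 0]],
], hand=1)

```text
time_s: 14.9
ee_pos: [0.5306, -0.1219, 0.1207]
orientation: [-0.0, 0.63, 0.777, -0.0]
force: [-0.1, 1.3, -0.0]
finger_gap: 0.0856
gripper_force: 0.0
```

Request:
step_arm([
  [[0, 0, 0, 0, 0, 0.9375], [0, 0, 0, 0, 0, 0.9375], [0, 0, 0, 0, 0, 0.9375], [0, 0, 0, 0, 0, 0.9375], [0, 0, 0, 0, 0, 0.9375], [0, 0, 0, 0, 0, 0.9375], [0, 0, 0, 0, 0, 0.9375], [0, 0, 0, 0, 0, 0.9375], [0, 0, 0, 0, 0, 0.9375], [0, 0, 0, 0, 0, 0.9375], [0, 0, 0, 0, 0, 0.9375], [0, 0, 0, 0, 0, 0.9375]],
])

```text
time_s: 16.1
ee_pos: [0.5316, -0.1195, 0.1207]
orientation: [-0.0, 0.995, 0.102, -0.0]
force: [0.6, 0.1, 0.4]
finger_gap: 0.0854
gripper_force: 0.0
```

Run:
```python
from h import *
import cv2
n=np.array([.978,.2085]);t=np.array([-.2085,.978])
o=robot.get_obs();p,q=o['ee_pos'],o['orientation'];print(list(p),list(q),'nt',n@p[:2],t@p[:2])
cv2.imwrite('pics/w4.png',viewer.grab_frame('wrist')[:,:,::-1])
```

```text
[np.float64(0.5315738033888731), np.float64(-0.11949102239195801), np.float64(0.12073648407094574)] [np.float64(-0.00022847301278342705), np.float64(0.9947855892503997), np.float64(0.10198753137648016), np.float64(-0.0003502335636052204)] nt 0.4949653015455946 -0.22769535790591494
```

View pics/w4.png

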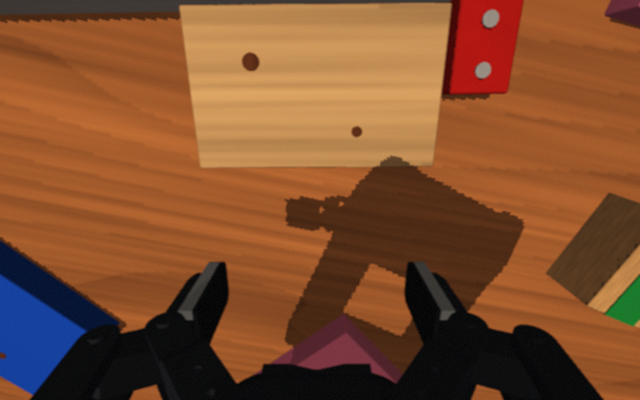

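The board is square in the corner: its end is against the red block at (447,90) and its long edge along the fence at the top. Now the light final nudge.

Request:
step_arm([
  [[0, 0, 0.8, 0, 0, -0.045], [0, 0, 0.8, 0, 0, 0], [0, 0, 0.8, 0, 0, 0], [0, 0, 0.8, 0, 0, 0], [0, 0, 0.8, 0, 0, 0], [0, 0, 0.8, 0, 0, 0], [0, 0, 0.8, 0, 0, 0], [0, 0, 0.4, 0, 0, 0], [0, 0, 0, 0, 0, 0]],
])

```text
time_s: 17.05
ee_pos: [0.5309, -0.12, -0.0001]
orientation: [-0.0, 0.994, 0.108, -0.001]
force: [-0.1, 0.1, 0.5]
finger_gap: 0.0854
gripper_force: 0.0
```

Request:
step_arm([
  [[0.2, 0, 0, 0, 0, 0], [0.2, 0, 0, 0, 0, 0], [0.2, 0, 0, 0, 0, 0], [0.15, 0, 0, 0, 0, 0], [0.1, 0, 0, 0, 0, 0], [0, 0, 0, 0, 0, 0]],
])

```text
time_s: 17.65
ee_pos: [0.5484, -0.1165, 0.0014]
orientation: [0.0, 0.994, 0.108, 0.0]
force: [0.1, -0.4, -0.6]
finger_gap: 0.0853
gripper_force: 0.0
```

Request:
step_arm([
  [[0.1, 0, 0, 0, 0, 0], [0, 0, 0, 0, 0, 0]],
])

```text
time_s: 17.85
ee_pos: [0.5501, -0.1161, 0.0013]
orientation: [-0.0, 0.994, 0.108, -0.0]
force: [-0.6, 0.7, 0.4]
finger_gap: 0.0853
gripper_force: 0.0
```

Request:
step_arm([
  [[0.06, 0, 0, 0, 0, 0], [0, 0, 0, 0, 0, 0]],
])

```text
time_s: 18.05
ee_pos: [0.5512, -0.1158, 0.0013]
orientation: [-0.0, 0.994, 0.108, -0.0]
force: [-1.3, -0.1, -0.1]
finger_gap: 0.0852
gripper_force: 0.3
```

Request:
step_arm([
  [[0.06, 0, 0, 0, 0, 0], [0, 0, 0, 0, 0, 0]],
])

```text
time_s: 18.25
ee_pos: [0.5515, -0.1159, 0.0012]
orientation: [0.0, 0.994, 0.108, -0.001]
force: [-10.8, -3.9, 5.5]
finger_gap: 0.0854
gripper_force: 5.7
```

Pressed home. Now back off, raise, and take one last look.

Request:
step_arm([
  [[-0.2, 0, 0, 0, 0, 0], [-0.5, 0, 0, 0, 0, 0], [-0.5, 0, 0, 0, 0, 0], [0, 0, -0.8, 0, 0, 0], [0, 0, -0.8, 0, 0, 0], [0, 0, -0.8, 0, 0, 0], [0, 0, -0.8, 0, 0, 0], [0, 0, -0.8, 0, 0, 0], [0, 0, -0.8, 0, 0, 0], [-0.5, 0, -0.8, 0, 0, 0], [-0.5, 0, -0.8, 0, 0, 0], [0, 0, 0, 0, 0, 0]],
])

```text
time_s: 19.45
ee_pos: [0.5097, -0.1254, 0.1322]
orientation: [0.001, 0.994, 0.108, 0.002]
force: [1.4, 0.5, -1.1]
finger_gap: 0.0855
gripper_force: 0.0
```

Run:
```python
from h import *
import cv2
w=cv2.resize(viewer.grab_frame('wrist')[:230,140:560,::-1],(798,437),interpolation=cv2.INTER_CUBIC)
cv2.imwrite('pics/final.png',w)
```

```text
(no output)
```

View pics/final.png

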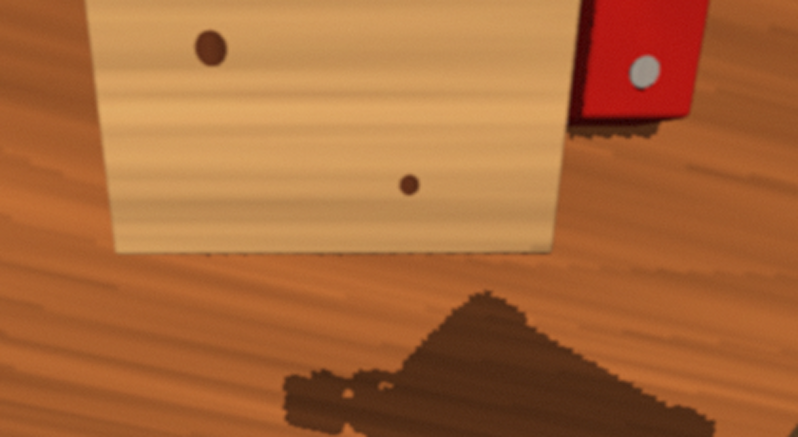

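The board's end meets the red block at (570,125) with no gap, and its edges run square. Handing in.

```bash
python3 -c "
from cell import robot
print(robot.sign_off())"
```

```text
the job is handed in; nothing more can be done
None
```

The pine board was pushed flat along the bench into the corner, with its long edge against the fence and its end against the red stop; I handed the job in with the arm clear at about 19.5 s.

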